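# Air the sherd dish

### The job

Air the dish of terracotta sherds (the one whose clear lid has a red grip): take the lid by its grip and tip that side up about 10 degrees first, with the opposite edge still resting on the dish; then raise the whole lid just clear, about 3 cm above its seat and never more than 5 cm, and keep it clear for about a second. Then lower it, without dropping it, back onto the dish so that it lies centred, flat and fully seated, and let go. Leave the dish where it stands and the other two dishes alone.

Things in the scene. Friction and masses are not known exactly. Their poses are not given: they have to be found in the camera images.
- sherd_lid: Clear loose lid, 94 mm across, 10 mm high: 2 mm top, skirt 8 mm deep, 90 mm inside; about 60 g. Origin: centre of the skirt's lower edge plane, z up; seated 14 mm above the bench, 5 mm play all round. Red grip on top: upright block 28 mm along lid x, 12 mm thick along y, 24 mm high (10 to 34 mm above origin), centred at x = -28 mm; lid -x is turned to the robot within 40 degrees.
- sherd_dish: Loose open glass dish with terracotta sherds inside, 80 mm outside diameter, 22 mm high, 250 g, standing on the bench. Its rim, of 40 mm outer radius, carries the underside of the lid's top. Origin: centre of its underside, z up; its yaw does not matter.
- glass_lid: Bystander: the clear lid of another dish of the same shape and size, with a green grip, covering a dish of green glass fragments. Origin and axes as for the sherd lid. Leave it and its dish alone.
- bone_lid: Bystander: the clear lid of another dish of the same shape and size, with a blue grip, covering a dish of cream bone fragments. Origin and axes as for the sherd lid. Leave it and its dish alone.
Mind the look-alikes: they are no part of the job. Leave any purple look-alike of the sherd_lid alone.

How it is judged:
By the outcome, as a careful person would: the job done as asked, in the order asked, and still so for the second after the job is handed in, with the robot touching nothing.
It also fails if it takes over 35 s, if anything falls off the work surface, if the arm or the gripper's body presses on something with over 40 N, if the wrist force passes 120 N, or if a joint passes its speed limit or range.

### The arm

A 6-joint arm with a two-finger parallel gripper is mounted at the origin on the work surface. World frame = base frame: x ahead of the robot, y to its left, z up, the work surface at z = 0. Lengths are in mm, angles in rad, forces in N, time in s.
With the tool pointing down it reaches from about 300 to 775 mm from the base axis. Payload 14.6 kg.
Tool frame: the origin (TCP) lies on the centre line of the jaws, within the pads' length; the fingertips stand 11 mm ahead of it and the grasp point (between the pads) lies 8 mm behind it; x points along the fingers, y is the direction in which the jaws open and shut, and the axes are right-handed (so a half turn about x gives the same grasp; the last joint's range is limited). The gripper opens to 94 mm and grips with 3 to 60 N. Pads are 16 mm wide; open, the fingers measure 119 mm over their backs; the gripper's body (75 mm by 177 mm) begins 78 mm behind the grasp point.
Start: joints at [1.089, 0.3, 1.521, -0, 1.321, -0.067], TCP at [221.65, 503.349, 216.446] pointing down, gripper open.
Joint ranges: [-3.03, 3.03], [-0.79, 2.21], [0.23, 2.52], [-1.04, 4.18], [0, 3.07], [-2.55, 2.55]. Speed limits (rad/s): [2.22, 2.22, 2.57, 3.14, 3.14, 3.14].

### API

Orientations are given as [roll, pitch, yaw] about the fixed x, y, z axes, in that order (R = Rz(yaw) Ry(pitch) Rx(roll)).
In Python, from cell import manip gives the robot as it stands.
- The arm moves only by the shell command python3 -m handwheel 'ROWS' [OPENING] [FORCE]. ROWS is JSON, a list of rows, each a list of 2 entries, a list of its own where there are three numbers: the shift along the tool's x, y, z in mm, then the turn about the tool's x in rad. In form: [[[x, y, z], spin], ...]. A call has exactly 10 rows; each row shifts and turns the commanded pose from where the row before left it, along the tool's axes as they then stand; what a row does not reach is not made up. A row lasts 1/8 s, in which the tool goes at most 62.5 mm and 10.7 degrees, less where a joint would pass 70% of its speed; a pose out of reach is approached as far as the arm can. A call with a gripper value outside its range is refused whole. OPENING is the closure in counts, from 0 (fully open) to 255 (shut), set as the call begins (- or left out, the last holds). The fingers move at their own pace and stop on an object; FORCE is the grip in N (left out, the last holds). Time passes only in rows, so rows that do not move let the fingers close, or fill a call up. It gives the time, the measured TCP pose, the force and the opening at its end, in the units of the state.
- manip.read_state(): the state, without advancing time (a new reading comes with each control period).
- manip.camera(name): name is "scene" or "top" or "wrist"; returns a dict with "pixels" (480x640x3 uint8, red, green, blue), "z_map" (480x640 float32, mm along the optical axis (not along the pixel's ray), 0 where there is no reading), "mtx" (3x3 intrinsics, pixels), "k1" (the pictures are not rectified: a ray, as slopes to the right and down, at radius r is drawn at 1 + k1 r^2 times it, then the intrinsics apply), "xyz" and "orientation" of the camera in the world. Camera axes: x right, y up, looking along -z (the intrinsics and any distortion apply to the point x, -y, -z); pixel columns grow to the right and rows downward; lengths in mm; the calibration is good to about 2 mm. A picture is of the moment at which its call begins.
- manip.sign_off(): hands the job in, once; it reports no verdict.
Trained networks look in the newest picture that a camera, given by its name, has taken for a name from the list of things; names that differ only in an ending like _2 or _b are one class to them, and where a whole thing is asked for, a point or a joint stands for the part that bears it (a point fixed in the world has none). Each returns a list of dicts, best first, with "confidence" (0 to 1); they miss things now and then, are a little off and sometimes report something else, mostly with a low value. They report only what shows in the picture. A call takes as long as a camera call. They do not tell look-alikes from the thing itself.
- manip.cut_out(target, camera): "region" (480x640 bool, what is visible of it) and "centre" ([column, row] in pixels, amid what is visible of it).
The state is a dict: "clock": time; "joints": joint angles; "qd": joint speeds; "effort": joint torques, N m; "eef_pos": TCP position; "eef_rot": TCP orientation; "wrist_force": force on the tool from outside, world axes, zero at the start; "moment": the same for the moment, N m; "finger_gap": finger opening in mm.
Only numpy, scipy, OpenCV 4.12 (cv2) and the standard library are available. Lean on these libraries where they do the work, as an engineer would, in place of code of your own. Each camera call takes 0.05 s, during which the arm holds its last target. There are 200 camera calls.

## Working session

There is one attempt and no reset: what is moved stays moved. The work goes in short steps, Python scripts to look and compute and a shell command to move; the robot and the scene stay as the last step left them, time stands still between calls to the robot, and variables do not carry over. Pictures are saved under pics/ and viewed, about 8 in all and at most 12, crops included, and the job is handed in when it is done.

```bash
mkdir -p pics
cat > h.py <<'E'
import numpy as np, cv2
from scipy.spatial.transform import Rotation as R
from cell import manip
def ray(c,u,v):
    k=c["mtx"]; p=np.array([[(u-k[0][2])/k[0][0],(v-k[1][2])/k[1][1]]])
    q=cv2.undistortPoints(p.reshape(1,1,2).astype(float),np.eye(3),np.array([c["k1"],0,0,0.]))[0,0]
    return q
def rot(c): return R.from_euler('xyz',c["orientation"]).as_matrix()
def on_z(c,u,v,z):
    q=ray(c,u,v); d=rot(c)@np.array([q[0],-q[1],-1]); o=np.array(c["xyz"],float)
    return o+d*(z-o[2])/d[2]
def depth(c,u,v):
    q=ray(c,u,v); return np.array(c["xyz"])+rot(c)@(np.array([q[0],-q[1],-1])*c["z_map"][int(v),int(u)])
def save(n,im): cv2.imwrite('pics/'+n,cv2.cvtColor(im,cv2.COLOR_RGB2BGR))
E
python3 - <<'E'
from h import *
for n in("top","scene"):
    c=manip.camera(n); save(n+'1.png',c["pixels"]); print(n,c["xyz"],c["orientation"],c["k1"],c["mtx"])
    for t in("sherd_lid","glass_lid","bone_lid","sherd_dish"):
        for d in manip.cut_out(t,n): print(t,d["confidence"],d["centre"],d["region"].sum())
print(manip.read_state())
E
```

```text
top [353.62237272   9.86986071 666.43041751] [ 0.18179853  0.00929238 -1.57786929] -0.11356323309965935 [[449.85644975   0.         321.86810164]
 [  0.         449.85644975 239.12774883]
 [  0.           0.           1.        ]]
sherd_lid 0.82 [323.2, 217.5] 3155
sherd_lid 0.79 [285.3, 334.7] 3274
glass_lid 0.61 [474.0, 214.0] 3121
bone_lid 0.71 [198.6, 199.6] 3133
scene [ 977.50375146 -449.50884775  468.88771774] [ 1.01124685 -0.00302651  0.84635279] -0.01964938466095097 [[439.73438806   0.         319.59204353]
 [  0.         439.73438806 234.67766121]
 [  0.           0.           1.        ]]
sherd_lid 0.8 [301.3, 215.1] 983
sherd_lid 0.7 [336.3, 254.5] 1470
glass_lid 0.93 [228.5, 308.5] 2393
glass_lid 0.64 [412.6, 225.2] 1092
bone_lid 0.89 [414.8, 223.1] 1084
bone_lid 0.16 [228.8, 306.6] 2397
{'clock': 0.5, 'joints': array([ 1.08939568e+00,  2.99926846e-01,  1.52104343e+00, -1.09551194e-05,
        1.32069802e+00, -6.65855313e-02]), 'qd': array([ 0.00089707, -0.00035019, -0.00058136, -0.00170933, -0.00147858,
        0.00085723]), 'effort': array([-2.77572344e-04, -5.31349504e+01, -3.52735877e+01,  7.08252098e-02,
        2.15230265e-02,  2.56177407e-05]), 'eef_pos': array([221.64667783, 503.3316485 , 216.41245906]), 'eef_rot': array([-1.49796827,  1.57071995, -1.91278068]), 'wrist_force': array([-0.38360707,  0.05624841,  0.78032973]), 'moment': array([-0.03296016, -0.01694262,  0.00416306]), 'finger_gap': 94.09577889270437}
```

View pics/top1.png

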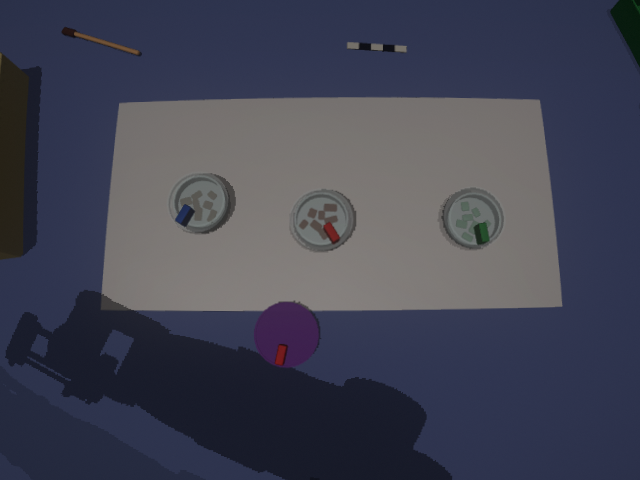

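View pics/scene1.png

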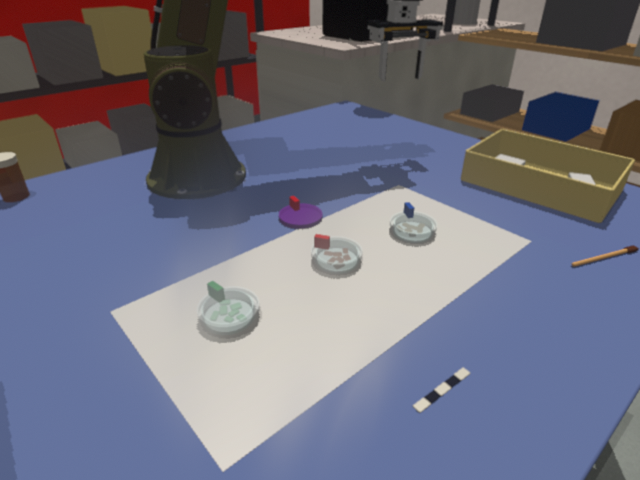

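Top picture: clear lid with red grip at (323,218), grip about (332,233); purple look-alike at (285,335), on the bench and with its own red grip; green lid (474,214); blue lid (198,200). In the scene picture the same lids are at (336,254), (301,215), (228,308) and (414,223). I choose the clear lid over the terracotta pieces at top (323,218), and check it in a crop while measuring.

Run:
```python
from h import *
out=[]
for n,box in(("top",(285,180,365,260)),("scene",(300,225,370,280))):
    c=manip.camera(n); im=c["pixels"]; x0,y0,x1,y1=box
    f=im.astype(int); m=(f[...,0]>1.5*f[...,1])&(f[...,0]>1.5*f[...,2])&(f[...,0]>70)
    if n=="scene": m=(f[...,0]>1.35*f[...,1])&(f[...,0]>1.35*f[...,2])&(f[...,0]>70)
    mm=np.zeros_like(m); mm[y0:y1,x0:x1]=m[y0:y1,x0:x1]
    k,l,s,ce=cv2.connectedComponentsWithStats(mm.astype(np.uint8)); i=1+np.argmax(s[1:,4]); print(n,s[i],ce[i])
    vv,uu=np.where(l==i); P=np.array([depth(c,u,v) for u,v in zip(uu,vv) if c["z_map"][v,u]>0])
    print("depth pts",len(P),P.mean(0).round(1),"z pct",np.percentile(P[:,2],[5,25,50,75,95]).round(1))
    T=P[P[:,2]>44]; print("topface",len(T),T.mean(0).round(1) if len(T) else '')
    if len(T)>5: print("rect",cv2.minAreaRect(T[:,:2].astype(np.float32)))
    for d in manip.cut_out("sherd_lid",n):
        u,v=d["centre"]
        if x0<u<x1 and y0<v<y1:
            r=d["region"].astype(np.uint8); ct=max(cv2.findContours(r,0,1)[0],key=len)
            W=np.array([on_z(c,a,b,24)[:2] for a,b in ct[:,0]]).astype(np.float32)
            e=cv2.fitEllipse(W); print("lid outline @z24",e)
    out.append(cv2.resize(im[y0:y1,x0:x1],(390,390),interpolation=cv2.INTER_CUBIC))
save('crop1.png',np.hstack(out))
s=manip.read_state(); print(R.from_euler('xyz',s["eef_rot"]).as_matrix().round(3))
```

```text
top [324 222  16  20 163] [331.08588957 231.45398773]
depth pts 163 [478.6   1.8  46.1] z pct [27.2 46.6 47.4 48.1 49.3]
topface 154 [478.    2.   47.5]
rect ((478.35174560546875, 2.1352758407592773), (27.745342254638672, 11.26776123046875), 30.418243408203125)
lid outline @z24 ((501.156494140625, 16.80812644958496), (91.33386993408203, 93.6349868774414), 97.34488677978516)
scene [315 234  15  13  94] [320.62765957 237.94680851]
depth pts 94 [480.1  -5.2  44.2] z pct [33.6 43.2 46.1 47.3 48.2]
topface 65 [481.1  -3.5  46.7]
rect ((479.9913024902344, -2.417989730834961), (25.830204010009766, 13.024545669555664), 33.04998016357422)
lid outline @z24 ((505.3670349121094, 8.110837936401367), (91.688720703125, 109.0183334350586), 65.04723358154297)
[[-0.     0.403  0.915]
 [-0.     0.915 -0.403]
 [-1.    -0.     0.   ]]
```

View pics/crop1.png

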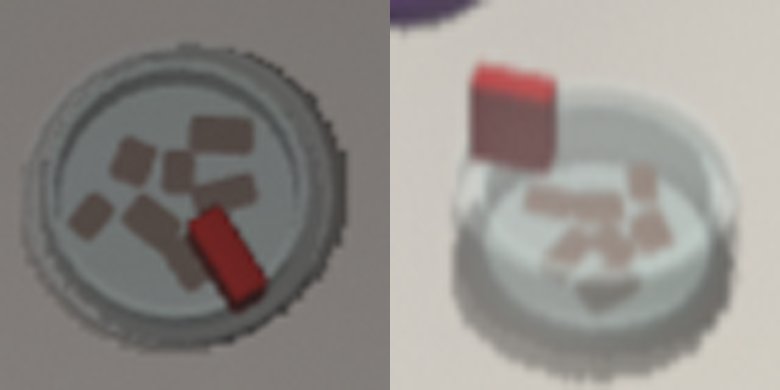

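The crop confirms a clear lid with a red grip over terracotta sherds. The grip top is at z≈47.5 (48 expected), 28×11 mm and about 31° yaw. Its centre is near (478.5, 1.5), and the lid centre derived from it agrees with the outline to about 1 mm. Moving above it now.

```bash
python3 -m handwheel '[[[0,-35.6,43.7],0],[[0,-35.6,43.7],0],[[0,-35.6,43.7],0],[[0,-35.6,43.7],0],[[0,-35.6,43.7],0],[[0,-35.6,43.7],0],[[0,-35.6,43.7],0],[[0,-35.6,43.7],0],[[0,-35.6,43.7],0],[[0,-35.6,43.7],0]]' 170
python3 -m handwheel '[[[0,0,0],0.18],[[0,0,0],0.18],[[0,0,0],0.18],[[0,0,0],0.18],[[0,0,0],0.18],[[0,0,0],0.18],[[0,0,0],0.18],[[0,0,0],0.18],[[0,0,0],0.18],[[0,0,0],0.18]]'
python3 -m handwheel '[[[9,0,0],0.18],[[9,0,0],0.18],[[9,0,0],0],[[9,0,0],0],[[9,0,0],0],[[9,0,0],0],[[9,0,0],0],[[9,0,0],0],[[0,0,0],0],[[0,0,0],0]]'
python3 - <<'E'
from h import *
s=manip.read_state(); print(s); print(R.from_euler('xyz',s["eef_rot"]).as_matrix().round(3))
c=manip.camera("wrist"); save('w1.png',c["pixels"]); print(c["xyz"],c["orientation"])
E
```

```text
clock: 1.95
eef_pos: [478.7, -0.4, 216.7]
eef_rot: [0.4, 1.57, -0.015]
wrist_force: [0.5, 0.7, -0.4]
finger_gap: 31.2
clock: 3.2
eef_pos: [478.1, 1.4, 216.5]
eef_rot: [1.936, 1.571, -0.285]
wrist_force: [-0.1, 0.3, 0.0]
finger_gap: 31.6
clock: 4.45
eef_pos: [478.3, 1.4, 144.7]
eef_rot: [2.454, 1.57, -0.121]
wrist_force: [-0.6, 0.3, 0.0]
finger_gap: 30.9
{'clock': 4.45, 'joints': array([-7.36125603e-02,  2.17201867e-01,  1.80270692e+00, -1.74341940e-05,
        1.12135015e+00,  9.30327143e-01]), 'qd': array([-0.00024006, -0.00662146, -0.00305046,  0.00143609, -0.00081906,
       -0.00056286]), 'effort': array([-5.53738908e-03, -4.47667336e+01, -3.18714809e+01,  5.10239974e-02,
       -6.55970327e-02, -2.61937574e-03]), 'eef_pos': array([478.26625728,   1.42516641, 144.66469556]), 'eef_rot': array([ 2.4540964 ,  1.57046224, -0.12063206]), 'wrist_force': array([-0.58024671,  0.27913138,  0.01722425]), 'moment': array([-0.01776711,  0.12620666, -0.08171574]), 'finger_gap': 30.875309352343063}
[[ 0.     0.537 -0.844]
 [-0.    -0.844 -0.537]
 [-1.     0.    -0.   ]]
[538.63657326  39.83805    313.12562272] [-2.51148136e-01 -6.31478132e-04 -1.00426723e+00]
```

View pics/w1.png

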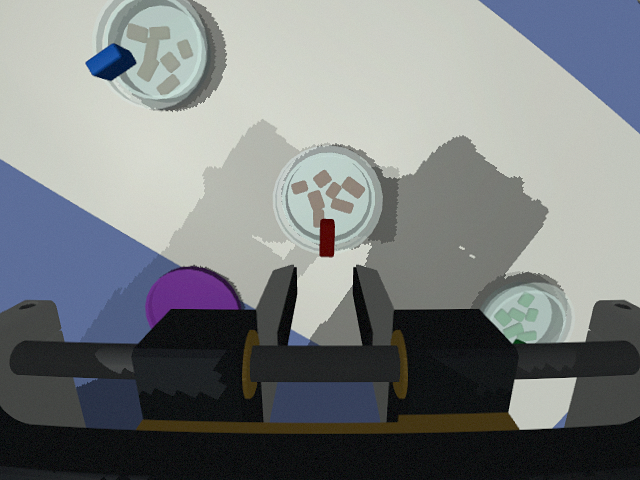

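The wrist view has the red grip at (327,238), between and ahead of the fingers, and aligned. The purple lid (195,300) and green lid (525,310) are clear. I refine the grip position from this picture.

```bash
cat > g.py <<'E'
from h import *
def grip(box,zt=44):
    s=manip.read_state(); M=R.from_euler('xyz',s["eef_rot"]).as_matrix(); c=manip.camera("wrist")
    f=c["pixels"].astype(int); m=(f[...,0]>2*f[...,1])&(f[...,0]>2*f[...,2])&(f[...,0]>50)
    mm=np.zeros(m.shape,np.uint8); x0,y0,x1,y1=box; mm[y0:y1,x0:x1]=m[y0:y1,x0:x1]
    vv,uu=np.where(mm); P=np.array([depth(c,u,v) for u,v in zip(uu,vv) if c["z_map"][v,u]>0])
    return s,M,c,P
E
python3 - <<'E'
from g import *
s,M,c,P=grip((290,200,360,265))
print(len(P),np.percentile(P[:,2],[5,50,95]).round(1))
T=P[P[:,2]>45]; (x,y),wh,a=cv2.minAreaRect(T[:,:2].astype(np.float32)); print(x,y,wh,a)
print("tool frame off (mm)",((np.array([x,y,48])-s["eef_pos"])@M).round(1))
ct=[d for d in manip.cut_out("sherd_lid","wrist")]
for d in ct:
    q=max(cv2.findContours(d["region"].astype(np.uint8),0,1)[0],key=len)[:,0]
    W=np.array([on_z(c,u,v,24)[:2] for u,v in q]).astype(np.float32); print(d["confidence"],d["centre"],cv2.minEnclosingCircle(W),cv2.fitEllipse(W))
E
```

```text
525 [35.7 48.  49.1]
479.1630859375 -0.5389871597290039 (27.143142700195312, 11.236148834228516) 32.215763092041016
tool frame off (mm) [96.7  2.1  0.4]
0.77 [331.1, 199.3] ((501.42620849609375, 13.130082130432129), 48.329917907714844) ((502.1357421875, 13.881380081176758), (93.35469818115234, 93.79529571533203), 113.25164794921875)
0.58 [190.5, 292.0] ((348.9211120605469, 66.2706298828125), 46.86231994628906) ((360.9741516113281, 75.97312927246094), (50.82436752319336, 99.09529876708984), 46.59772491455078)
```

```bash
python3 -m handwheel '[[[10,1,5],0],[[10,0,5],0],[[10,0,0],0],[[10,0,0],0],[[10,0,0],0],[[10,0,0],0],[[8,0,0],0],[[8,0,0],0],[[0,0,0],0],[[0,0,0],0]]' 185
python3 - <<'E'
from g import *
c=manip.camera("wrist"); im=c["pixels"]; save('w2.png',im[150:450,120:520])
E
```

```text
clock: 5.85
eef_pos: [470.4, -4.8, 68.7]
eef_rot: [2.447, 1.57, -0.128]
wrist_force: [-0.6, 0.5, -0.1]
finger_gap: 25.7
```

View pics/w2.png

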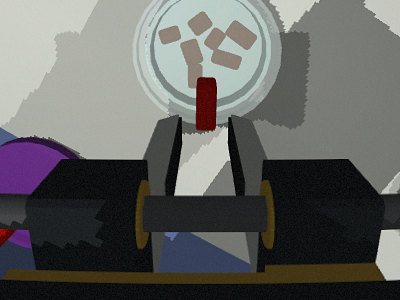

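Crop: the finger tips at (180,116) and (231,116) straddle the grip at (205,105), centred. I lower about 19 mm and close lightly.

```bash
python3 -m handwheel '[[[5,0,0],0],[[5,0,0],0],[[5,0,0],0],[[4,0,0],0],[[0,0,0],0],[[0,0,0],0],[[0,0,0],0],[[0,0,0],0],[[0,0,0],0],[[0,0,0],0]]' 185 4
python3 -m handwheel '[[[0,0,0],0],[[0,0,0],0],[[0,0,0],0],[[0,0,0],0],[[0,0,0],0],[[0,0,0],0],[[0,0,0],0],[[0,0,0],0],[[0,0,0],0],[[0,0,0],0]]' 255 4
```

```text
clock: 7.15
eef_pos: [470.3, -4.8, 49.5]
eef_rot: [2.338, 1.571, -0.237]
wrist_force: [0.7, -0.4, -0.4]
finger_gap: 25.6
clock: 8.4
eef_pos: [470.2, -4.8, 49.4]
eef_rot: [-1.387, 1.571, 2.321]
wrist_force: [0.9, -0.1, 0.0]
finger_gap: 11.8
```

```bash
python3 -m handwheel '[[[-1,0,-0.3],0],[[-1,0,-0.3],0],[[-1,0,-0.4],0],[[-1,0,-0.4],0],[[-1,0,-0.4],0],[[-1,0,-0.4],0],[[-1,0,-0.4],0],[[0,0,0],0],[[0,0,0],0],[[0,0,0],0]]'
cat > tilt.py <<'E'
from g import *
import sys
s,M,c,P=grip((250,150,400,330)); L=-M[:,2]  # lid +x
Z=(P-s["eef_pos"])@L; T=P[:,2]; print("eef",s["eef_pos"].round(1),"gap",s["finger_gap"])
for n in("wrist","scene"):
    if n=="scene":
        c=manip.camera(n); f=c["pixels"].astype(int); m=(f[...,0]>1.35*f[...,1])&(f[...,0]>1.35*f[...,2])&(f[...,0]>70)
        w=np.zeros_like(m); w[205:280,300:370]=1; vv,uu=np.where(m&w); P=np.array([depth(c,u,v) for u,v in zip(uu,vv)])
    # top plane profile: along lid x bins, upper height
    a=(P-s["eef_pos"])@L
    for b in np.arange(-10,30,4):
        k=(a>=b)&(a<b+4)
        if k.sum()>5: print(n,b,k.sum(),np.percentile(P[k,2],[10,50,90]).round(1))
save(sys.argv[1],cv2.resize(c["pixels"][200:300,280:390],(660,600),interpolation=cv2.INTER_CUBIC))
E
python3 tilt.py t1.png
```

```text
clock: 9.65
eef_pos: [472.4, -3.4, 56.4]
eef_rot: [-0.188, 1.571, -2.763]
wrist_force: [0.1, 0.5, -0.5]
finger_gap: 12.1
eef [472.4  -3.4  56.4] gap 12.092766711459307
wrist -6 54 [54.  55.  55.8]
wrist -2 151 [54.1 55.1 55.9]
wrist 2 157 [54.1 55.  55.9]
wrist 6 157 [54.1 55.  56. ]
wrist 10 156 [54.  55.  55.7]
wrist 14 157 [54.4 55.1 55.9]
wrist 18 176 [54.  54.9 55.7]
wrist 22 240 [36.6 47.3 54.4]
scene -2 7 [35.1 36.4 39.8]
scene 2 8 [34.1 37.5 40.3]
scene 6 9 [35.2 38.4 44.5]
scene 10 24 [36.4 45.6 53.9]
scene 14 31 [36.3 48.4 54.6]
scene 18 24 [36.3 44.7 53.4]
scene 22 6 [45.4 52.1 53.8]
```

View pics/t1.png

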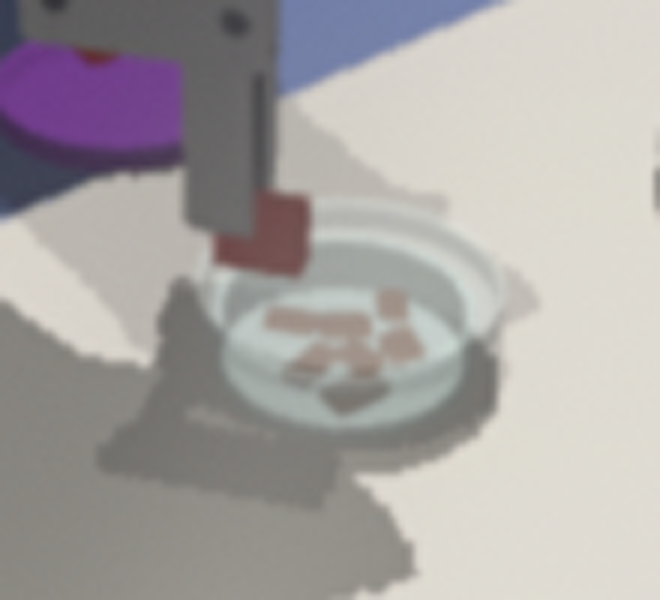

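The crop shows the lid held level: grip at (265,235), top at z≈55 along its whole length. So 4 N on a large pad area is too stiff for the lid to pivot. The tool can't tilt through these rows, so the lid has to swing about the pads. I set it back, then re-grip with a minimal pad area at the grip's outer top corner.

```bash
python3 -m handwheel '[[[1,0,0.4],0],[[1,0,0.4],0],[[1,0,0.4],0],[[1,0,0.4],0],[[1,0,0.4],0],[[1,0,0.3],0],[[1,0,0.3],0],[[0.2,0,0],0],[[0,0,0],0],[[0,0,0],0]]'
python3 -m handwheel '[[[0,0,0],0],[[0,0,0],0],[[0,0,0],0],[[0,0,0],0],[[-2,0,0],0],[[-3,0,2],0],[[0,0,2],0],[[0,0,2],0],[[0,0,2],0],[[0,0,0],0]]' 210 3
python3 tilt.py t2.png
```

```text
clock: 11.0
eef_pos: [470.3, -4.8, 49.4]
eef_rot: [2.319, 1.571, -0.255]
wrist_force: [-1.6, 0.8, 3.7]
finger_gap: 12.0
clock: 12.25
eef_pos: [463.4, -9.1, 54.2]
eef_rot: [-0.679, 1.571, 3.029]
wrist_force: [-0.2, -1.4, 0.4]
finger_gap: 16.8
eef [463.4  -9.1  54.2] gap 16.752821294396092
wrist 2 59 [46.9 48.  48.7]
wrist 6 155 [47.1 48.1 48.9]
wrist 10 154 [47.4 48.2 48.9]
wrist 14 155 [47.3 48.2 49. ]
wrist 18 162 [47.2 48.1 49. ]
wrist 22 154 [47.2 48.1 49. ]
wrist 26 157 [47.1 48.2 48.9]
scene 6 19 [28.7 34.1 47.2]
scene 10 26 [28.9 39.5 47.4]
scene 14 27 [30.1 41.  47.4]
scene 18 24 [29.4 39.7 47. ]
scene 22 25 [29.3 38.3 47.2]
scene 26 22 [30.1 39.2 47.1]
```

Seated again: the grip top is at z=48.1. Overlap is now about 3.5×4.8 mm. I close with 3 N and raise 4 mm as a test.

```bash
python3 -m handwheel '[[[0,0,0],0],[[0,0,0],0],[[0,0,0],0],[[0,0,0],0],[[0,0,0],0],[[-1,0,-0.3],0],[[-1,0,-0.4],0],[[-1,0,-0.4],0],[[-1,0,-0.4],0],[[0,0,0],0]]' 255 3
python3 tilt.py t3.png
```

```text
clock: 13.6
eef_pos: [464.8, -8.3, 58.3]
eef_rot: [2.358, 1.571, -0.217]
wrist_force: [0.3, 0.4, -0.3]
finger_gap: 12.1
eef [464.8  -8.3  58.3] gap 12.099923331146327
wrist 2 60 [51.1 52.  52.7]
wrist 6 153 [51.1 52.1 52.9]
wrist 10 165 [50.9 51.8 52.7]
wrist 14 153 [50.6 51.7 52.4]
wrist 18 159 [50.5 51.4 52.2]
wrist 22 159 [50.3 51.3 52.1]
wrist 26 167 [49.9 51.1 52. ]
scene 6 15 [33.1 39.1 48.8]
scene 10 29 [33.4 43.4 51.2]
scene 14 26 [32.8 41.6 50.7]
scene 18 27 [34.1 44.5 51.1]
scene 22 23 [32.8 42.1 50.4]
scene 26 24 [32.2 43.3 50.3]
```

The far edge stays down and the slope is about 2.4°, so it pivots. I continue along the arc.

```bash
python3 -m handwheel '[[[-1.2,0,-0.5],0],[[-1.2,0,-0.5],0],[[-1.2,0,-0.5],0],[[-1.2,0,-0.5],0],[[-1.2,0,-0.5],0],[[-1.2,0,-0.5],0],[[-1.2,0,-0.5],0],[[-1.2,0,-0.4],0],[[0,0,0],0],[[0,0,0],0]]'
python3 tilt.py t4.png
```

```text
clock: 14.95
eef_pos: [468.0, -6.2, 67.8]
eef_rot: [-0.247, 1.571, -2.822]
wrist_force: [-0.4, 0.4, 0.2]
finger_gap: 11.6
eef [468.   -6.2  67.8] gap 11.58222289403372
wrist 2 64 [60.7 61.5 62.2]
wrist 6 158 [60.2 61.1 62.1]
wrist 10 163 [59.5 60.6 61.4]
wrist 14 162 [58.9 59.8 60.9]
wrist 18 162 [58.1 59.2 60. ]
wrist 22 161 [57.4 58.4 59.3]
wrist 26 186 [55.4 57.7 58.6]
scene 2 9 [41.  47.1 51.3]
scene 6 17 [42.8 49.6 59.1]
scene 10 29 [41.1 52.  58.7]
scene 14 27 [40.2 49.6 59.2]
scene 18 25 [40.7 50.8 58.4]
scene 22 25 [39.4 49.4 57.8]
scene 26 19 [43.3 52.3 57.2]
```

View pics/t4.png

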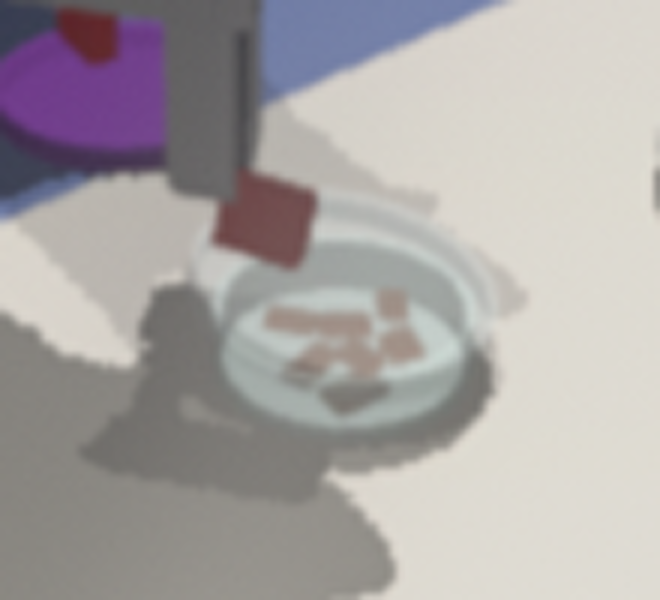

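The crop and wrist depth agree: the grip slopes at about 9.6° (61.1→57.7 over 20 mm) with the far side still on the dish. I tighten to lock that angle and raise about 24 mm.

```bash
python3 -m handwheel '[[[0,0,0],0],[[0,0,0],0],[[0,0,0],0],[[0,0,0],0],[[-4,0,0],0],[[-4,0,0],0],[[-4,0,0],0],[[-4,0,0],0],[[-4,0,0],0],[[-4,0,0],0]]' 255 30
python3 tilt.py t5.png | grep -v scene
python3 -m handwheel '[[[0,0,0],0],[[0,0,0],0],[[0,0,0],0],[[0,0,0],0],[[0,0,0],0],[[0,0,0],0],[[0,0,0],0],[[0,0,0],0],[[0,0,0],0],[[0,0,0],0]]'
```

```text
clock: 16.3
eef_pos: [468.0, -6.2, 92.1]
eef_rot: [1.632, 1.571, -0.943]
wrist_force: [0.6, 0.5, -1.0]
finger_gap: 10.0
eef [468.   -6.2  92.1] gap 9.98582642827404
wrist 2 53 [84.9 85.8 86.6]
wrist 6 146 [84.5 85.4 86.5]
wrist 10 164 [83.7 84.7 85.6]
wrist 14 169 [82.7 83.8 84.7]
wrist 18 156 [82.1 83.1 84.1]
wrist 22 167 [81.4 82.3 83.3]
wrist 26 166 [80.5 81.5 82.5]
clock: 17.65
eef_pos: [468.0, -6.2, 91.8]
eef_rot: [-2.93, 1.571, 0.779]
wrist_force: [-0.3, 0.1, -0.7]
finger_gap: 9.6
```

View pics/t5.png

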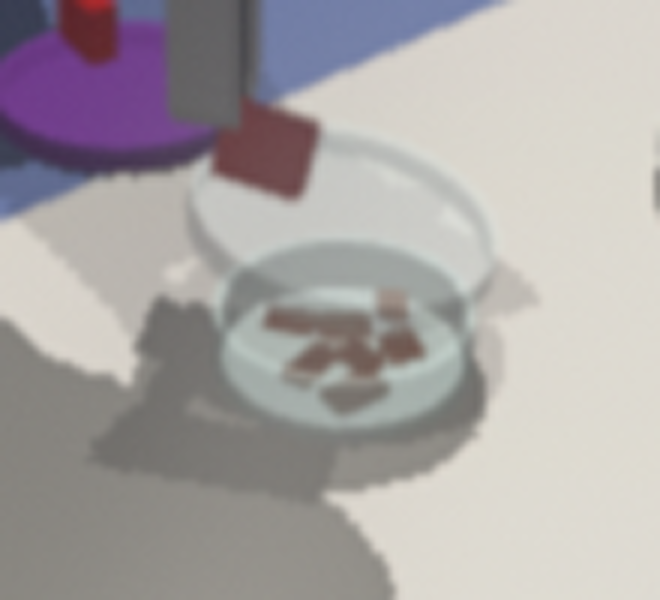

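The crop shows the lid clear of the dish: grip (265,150), whole skirt above the rim (y≈240). It has been held over 1 s. Lowering now, with the last part at light grip.

```bash
python3 -m handwheel '[[[2,0,0],0],[[3,0,0],0],[[3,0,0],0],[[3,0,0],0],[[3,0,0],0],[[3,0,0],0],[[2,0,0],0],[[1,0,0],0],[[0,0,0],0],[[0,0,0],0]]' 255 15
cat > rect.py <<'E'
from g import *
s,M,c,P=grip((250,150,400,330)); T=P[P[:,2]>np.percentile(P[:,2],50)-8]
A=T-s["eef_pos"]; L=-M[:,2]
p=np.linalg.lstsq(np.c_[A@L,A@M[:,1],np.ones(len(A))],A[:,2],rcond=None)[0]
print("tilt deg along x,y",np.degrees(np.arctan(p[:2])).round(1), "top at a=0: z",(p[2]+s["eef_pos"][2]).round(1),s["eef_pos"].round(1),s["finger_gap"])
r=cv2.minAreaRect(T[:,:2].astype(np.float32)); print(r,"lid yaw of tool",np.degrees(np.arctan2(L[1],L[0])))
for d in manip.cut_out("sherd_lid","wrist")[:1]:
    q=max(cv2.findContours(d["region"].astype(np.uint8),0,1)[0],key=len)[:,0]
    W=np.array([on_z(c,u,v,24)[:2] for u,v in q]).astype(np.float32); print(d["centre"],cv2.fitEllipse(W))
E
python3 rect.py
```

```text
clock: 18.9
eef_pos: [468.1, -6.2, 71.9]
eef_rot: [2.779, 1.571, 0.204]
wrist_force: [-0.4, -0.1, -1.3]
finger_gap: 11.3
tilt deg along x,y [-11.5   0.1] top at a=0: z 66.8 [468.1  -6.2  71.9] 11.262859009581053
((482.9425964355469, 3.1661481857299805), (26.849985122680664, 11.527304649353027), 32.2357177734375) lid yaw of tool 32.47227333521823
[149.9, 321.8] ((364.97283935546875, 75.56719207763672), (47.75985336303711, 83.63224029541016), 43.43671417236328)
```

```bash
python3 -m handwheel '[[[1,0,0],0],[[1,0,0],0],[[1,0,0],0],[[1,0,0],0],[[1.2,0,0.5],0],[[1.2,0,0.5],0],[[1.2,0,0.5],0],[[1.2,0,0.5],0],[[0,0,0],0],[[0,0,0],0]]' 255 3
python3 rect.py
```

```text
clock: 20.25
eef_pos: [466.4, -7.3, 63.1]
eef_rot: [2.417, 1.571, -0.158]
wrist_force: [0.2, 0.2, 0.4]
finger_gap: 11.8
tilt deg along x,y [-6.9 -0.2] top at a=0: z 57.4 [466.4  -7.3  63.1] 11.834994368184773
((481.3291320800781, 2.1391448974609375), (27.335338592529297, 11.54061508178711), 32.2996826171875) lid yaw of tool 32.47524927926682
[327.4, 196.7] ((501.3197937011719, 14.688790321350098), (94.64286804199219, 95.84600830078125), 29.027446746826172)
```

```bash
python3 -m handwheel '[[[1.1,0,0.4],0],[[1.1,0,0.4],0],[[1.1,0,0.4],0],[[1.1,0,0.4],0],[[1.1,0,0.5],0],[[1.1,0,0.5],0],[[1.1,0,0.5],0],[[1.1,0,0.4],0],[[0.3,0,0],0],[[0,0,0],0]]'
python3 rect.py
```

```text
clock: 21.6
eef_pos: [463.4, -9.1, 54.1]
eef_rot: [2.704, 1.571, 0.129]
wrist_force: [-0.8, 0.5, 3.4]
finger_gap: 11.6
tilt deg along x,y [-2.9  0.1] top at a=0: z 48.7 [463.4  -9.1  54.1] 11.625944076138532
((478.4918212890625, 0.3988943099975586), (27.44009780883789, 11.496238708496094), 32.66008377075195) lid yaw of tool 32.47466196713992
[138.6, 326.8] ((368.5453796386719, 75.28794860839844), (42.16032409667969, 85.65242004394531), 39.32004165649414)
```

```bash
python3 -m handwheel '[[[0,0,0],0],[[0,0,0],0],[[0,0,0],0],[[0,0,0],0],[[0,0,0],0],[[0,0,0],0],[[-10,0,0],0],[[-20,0,0],0],[[-20,0,0],0],[[-20,0,0],0]]' 200
python3 rect.py
python3 - <<'E'
from h import *
for n,b in(("top",(285,180,365,260)),("scene",(280,200,390,300))):
    c=manip.camera(n); 
    if n=="top": top=c
    x0,y0,x1,y1=b; im=cv2.resize(c["pixels"][y0:y1,x0:x1],(390,390),interpolation=cv2.INTER_CUBIC)
    ims=[im] if n=="top" else ims+[im]
    for d in manip.cut_out("sherd_lid",n):
        u,v=d["centre"]
        if n=="top" and y0<v<y1:
            q=max(cv2.findContours(d["region"].astype(np.uint8),0,1)[0],key=len)[:,0]
            W=np.array([on_z(c,u,v,24)[:2] for u,v in q]).astype(np.float32); print("top outline",cv2.fitEllipse(W))
f=top["pixels"].astype(int); m=(f[...,0]>1.5*f[...,1])&(f[...,0]>1.5*f[...,2])&(f[...,0]>70); w=np.zeros_like(m); w[180:260,285:365]=1
vv,uu=np.where(m&w); P=np.array([depth(top,u,v) for u,v in zip(uu,vv)]); T=P[P[:,2]>44]; print(len(T),T.mean(0).round(1),cv2.minAreaRect(T[:,:2].astype(np.float32)))
save('end.png',np.hstack(ims))
E
```

```text
clock: 22.95
eef_pos: [463.5, -9.1, 125.3]
eef_rot: [2.471, 1.57, -0.104]
wrist_force: [-0.5, 0.5, -0.3]
finger_gap: 20.6
tilt deg along x,y [-2.  -0.4] top at a=0: z 48.6 [463.5  -9.1 125.3] 20.569884128949173
((478.403076171875, 0.22277069091796875), (27.38443374633789, 11.207220077514648), 32.454471588134766) lid yaw of tool 32.47567883482119
[173.8, 293.1] ((349.33758544921875, 70.37317657470703), (69.97947692871094, 102.87147521972656), 65.09385681152344)
top outline ((503.888671875, -222.780517578125), (67.22847747802734, 100.3843765258789), 90.89176940917969)Traceback (most recent call last):
  File "<stdin>", line 13, in <module>
IndexError: too many indices for array: array is 1-dimensional, but 2 were indexed
```

```bash
python3 tilt.py x.png | grep wrist; python3 -m handwheel '[[[-30,0,0],0],[[-30,0,0],0],[[0,-40,0],0],[[0,-40,0],0],[[0,-40,0],0],[[0,-40,0],0],[[0,-40,0],0],[[0,0,0],0],[[0,0,0],0],[[0,0,0],0]]'
python3 - <<'E'
from h import *
for n,b in(("top",(285,180,365,260)),("scene",(280,200,390,300))):
    c=manip.camera(n); 
    if n=="top": top=c
    x0,y0,x1,y1=b; im=cv2.resize(c["pixels"][y0:y1,x0:x1],(390,390),interpolation=cv2.INTER_CUBIC)
    ims=[im] if n=="top" else ims+[im]
    for d in manip.cut_out("sherd_lid",n):
        u,v=d["centre"]
        if n=="top" and y0<v<y1 and x0<u<x1:
            q=max(cv2.findContours(d["region"].astype(np.uint8),0,1)[0],key=len)[:,0]
            W=np.array([on_z(c,u,v,24)[:2] for u,v in q]).astype(np.float32); print("top outline",cv2.fitEllipse(W))
save('end.png',np.hstack(ims))
f=top["pixels"].astype(int); m=(f[...,0]>1.5*f[...,1])&(f[...,0]>1.5*f[...,2])&(f[...,0]>40); w=np.zeros_like(m); w[180:260,285:365]=1
vv,uu=np.where(m&w); P=np.array([depth(top,u,v) for u,v in zip(uu,vv)]).reshape(-1,3); T=P[P[:,2]>44]; print(len(T),T.mean(0).round(1),cv2.minAreaRect(T[:,:2].astype(np.float32)))
E
```

```text
wrist 2 31 [46.7 48.  49.1]
wrist 6 80 [47.4 48.1 49.1]
wrist 10 80 [47.4 48.3 49.1]
wrist 14 77 [47.4 48.2 49.1]
wrist 18 81 [47.3 48.1 48.9]
wrist 22 86 [47.3 48.2 48.9]
wrist 26 86 [46.9 48.  48.9]
clock: 24.6
eef_pos: [356.4, 159.0, 183.8]
eef_rot: [-0.035, 1.57, -2.611]
wrist_force: [-0.7, 0.0, -0.3]
finger_gap: 20.5
top outline ((500.8382873535156, 17.65062713623047), (92.23258209228516, 94.03053283691406), 115.73177337646484)
163 [477.1   2.6  47.4] ((477.6981506347656, 2.658961296081543), (27.54277992248535, 11.938007354736328), 31.7733154296875)
```

View pics/end.png

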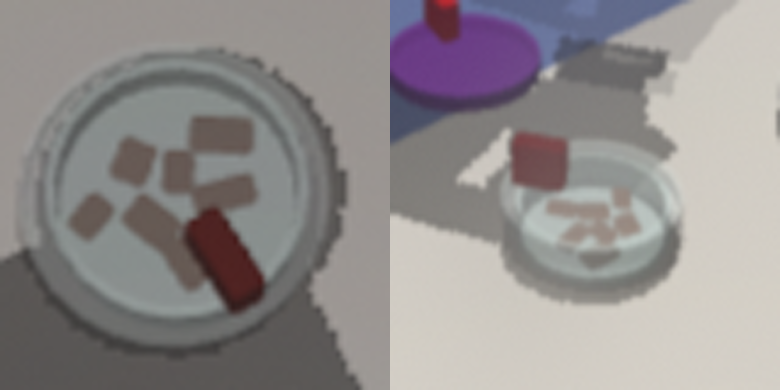

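```bash
python3 -c "from cell import manip; print(manip.sign_off())"
```

```text
the job is handed in; nothing more can be done
None
```

The sherd lid was tipped, raised clear, held for over a second and set back on its dish. I handed the job in at about 24.7 s, with no force reading above about 4 N.

- **First attempt:** this one went against the order asked. My first grip, at 4 N on a large pad area, raised the lid level by about 7 mm without tilting it. The skirt still overlapped the rim by about 1 mm. I set it back and re-gripped lightly at the grip's outer top corner.
- **Tip:** the grip side came up about 9.6° with the far edge still on the dish.
- **Raise:** I tightened to 30 N and raised the lid a further 24 mm, to roughly 3 cm above its seat by my estimate. The tilt crept to about 11.5° while it was up.
- **Return:** I lowered it back along the same arc under a light grip and released it.

**Last checks:**
- **Flatness:** the grip top reads 48.0–48.3 mm along its length, so the lid is flat and seated. A separate plane fit showed a 2–3° tilt; I put that down to side-face pixels, as the height profile is flat.
- **Position:** the lid is within about 1 mm of where it started, at the same yaw. I judged its centring on the dish only by eye, from the top picture.
- **Dish:** the sherds show at the same pixels as before.
- **Other lids:** I never reached for the other two dishes or the purple lid, but did not measure them again at the end.

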